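# Find the gap at a cover in a checking fixture with stepped gap leaves

### The job

Find out how wide the gap between the cover and the steel rail of the checking fixture is: take the gap leaves from their stand one at a time, from the thinnest up, lower each into the gap as far as its collar lets it, put it back in its own slot and try the next, until one binds at the mouth of the gap. Feel for the gap and press only gently, never force a leaf. Finish with the thickest leaf that goes in standing fully home in the gap, all the others in their slots, and nothing else disturbed.

Things in the scene. Friction and masses are not known exactly. Their poses are not given: they have to be found in the camera images.
- fixture: gap-checking fixture, fixed: base plate 126 x 86 x 12 mm with rail and cover. Origin on the cabinet top; x across the gap from rail to cover, y along it, z up. Rail: x -30 to -12 mm, y -18 to 18 mm, top 45 mm up. The gap runs from the rail face (x = -12) to the cover's edge, square lips; gauge it within 12 mm of y = 0. Clamp studs: 62 mm high, x = 60
- rail_edge (a point): point on the rail's top edge at the gap (fixture x = -12 mm, y = 0, 45 mm above the cabinet top); axes as the fixture's. Rail and cover are rigid and do not give way
- cover_edge (a point): point on the cover's top edge at the gap (y = 0, level with the rail's top, 45 mm above the cabinet top); axes as the fixture's. How far it stands from the rail is the unknown gap. The cover reaches 56 mm from here in +x and 36 mm to either side; its flat boss begins 17 mm from the edge and is 5 mm high
- cover: grey cover under test, 56 x 72 x 22 mm, fixed on the fixture; origin in the middle of the lower edge of the face that looks at the rail, 23 mm above the cabinet top; axes as the fixture's
- stand: wooden stand for the leaves, fixed, 46 x 150 x 34 mm, origin under its centre. Four slots in a row along its y axis, at y = -51, -17, 17 and 51 mm for leaf 1, 2, 3 and 4, each 30 mm deep, 17 mm long (y) and 3 mm wider (x) than its leaf's blade
- leaf_1: gap leaf 1 (1 light band on its handle), loose, 66 mm tall: blade 3 mm thick (x), 14 wide (y), 26 long, square end; stop collar 18 x 26 x 4 above it; black handle 12 thick (x), 18 wide, 36 tall on top. Origin at the middle of the blade's end, z up; its height over the cabinet top: 8 mm in the slot (collar on the stand), 45 on the mouth of the gap, 19 fully home
- leaf_2: gap leaf 2 (2 light bands on its handle), loose, 66 mm tall: blade 6 mm thick (x), 14 wide (y), 26 long, square end; stop collar 18 x 26 x 4 above it; black handle 12 thick (x), 18 wide, 36 tall on top. Origin at the middle of the blade's end, z up; its height over the cabinet top: 8 mm in the slot (collar on the stand), 45 on the mouth of the gap, 19 fully home
- leaf_3: gap leaf 3 (3 light bands on its handle), loose, 66 mm tall: blade 9 mm thick (x), 14 wide (y), 26 long, square end; stop collar 18 x 26 x 4 above it; black handle 12 thick (x), 18 wide, 36 tall on top. Origin at the middle of the blade's end, z up; its height over the cabinet top: 8 mm in the slot (collar on the stand), 45 on the mouth of the gap, 19 fully home
- leaf_4: gap leaf 4 (4 light bands on its handle), loose, 66 mm tall: blade 12 mm thick (x), 14 wide (y), 26 long, square end; stop collar 18 x 26 x 4 above it; black handle 12 thick (x), 18 wide, 36 tall on top. Origin at the middle of the blade's end, z up; its height over the cabinet top: 8 mm in the slot (collar on the stand), 45 on the mouth of the gap, 19 fully home
- gauge_block: steel gauge block standing on the cabinet, a bystander, 9 x 30 x 30 mm
- v_block: steel V block on the cabinet, a bystander, 55 x 42 x 34 mm

How it is judged:
On the way, in this order (a step that is already met when the one before it is completed fails the run):
1. the thinnest leaf has been lowered fully home in the gap (z of leaf_1 in the frame of fixture between 0.0165 and 0.0212 m and x of leaf_1 in the frame of fixture above -0.0125 m and x of leaf_1 in the frame of cover_edge below 0.0005 m and y of leaf_1 in the frame of fixture between -0.012 and 0.012 m and angle between leaf_1's own z axis and vertical below 0.12 rad), for 0.1 s.
2. the 6 mm leaf has been tried: gone fully home, or, where it is too thick, set on the mouth of the gap without entering (((x of cover_edge in the frame of fixture below -0.0054 m and (z of leaf_2 in the frame of fixture between 0.03 and 0.048 m and x of leaf_2 in the frame of cover_edge below 0.0005 m and x of leaf_2 in the frame of fixture above -0.0125 m and y of leaf_2 in the frame of fixture between -0.012 and 0.012 m and angle between leaf_2's own z axis and vertical below 0.12 rad and (contact force between leaf_2 and fixture above 1.5 N or contact force between leaf_2 and cover above 1.5 N))) or (x of cover_edge in the frame of fixture above -0.0063 m and (z of leaf_2 in the frame of fixture between 0.0165 and 0.0212 m and x of leaf_2 in the frame of fixture above -0.0125 m and x of leaf_2 in the frame of cover_edge below 0.0005 m and y of leaf_2 in the frame of fixture between -0.012 and 0.012 m and angle between leaf_2's own z axis and vertical below 0.12 rad)))), for 0.1 s.
3. if the 6 mm leaf bound, it is back in its slot; otherwise the 9 mm leaf has been tried likewise and set on the mouth of the gap without entering (((x of cover_edge in the frame of fixture below -0.0054 m and (z of leaf_2 in the frame of stand between 0.0055 and 0.0105 m and x of leaf_2 in the frame of stand between -0.006 and 0.006 m and angle between leaf_2's own z axis and vertical below 0.12 rad) and not (z of leaf_1 in the frame of fixture between 0.0165 and 0.0212 m and x of leaf_1 in the frame of fixture above -0.0125 m and x of leaf_1 in the frame of cover_edge below 0.0005 m and y of leaf_1 in the frame of fixture between -0.012 and 0.012 m and angle between leaf_1's own z axis and vertical below 0.12 rad)) or (x of cover_edge in the frame of fixture above -0.0063 m and (z of leaf_3 in the frame of fixture between 0.03 and 0.048 m and x of leaf_3 in the frame of cover_edge below 0.0005 m and x of leaf_3 in the frame of fixture above -0.0125 m and y of leaf_3 in the frame of fixture between -0.012 and 0.012 m and angle between leaf_3's own z axis and vertical below 0.12 rad and (contact force between leaf_3 and fixture above 1.5 N or contact force between leaf_3 and cover above 1.5 N))))), for 0.1 s.
4. the leaf that bound is back in its slot and the one before it brought to the fixture again (z of leaf_3 in the frame of stand between 0.0055 and 0.0105 m and x of leaf_3 in the frame of stand between -0.006 and 0.006 m and angle between leaf_3's own z axis and vertical below 0.12 rad and ((x of cover_edge in the frame of fixture below -0.0054 m and x of leaf_1 in the frame of fixture above -0.04 m and (z of leaf_2 in the frame of stand between 0.0055 and 0.0105 m and x of leaf_2 in the frame of stand between -0.006 and 0.006 m and angle between leaf_2's own z axis and vertical below 0.12 rad)) or (x of cover_edge in the frame of fixture above -0.0063 m and x of leaf_2 in the frame of fixture above -0.04 m and (z of leaf_1 in the frame of stand between 0.0055 and 0.0105 m and x of leaf_1 in the frame of stand between -0.006 and 0.006 m and angle between leaf_1's own z axis and vertical below 0.12 rad)))), for 0.1 s.
At the end, for the whole second after the job is handed in: the thickest leaf that goes in (a leaf that is up to 0.6 mm thinner or 0.3 mm thicker than the gap may be counted either way) stands upright in the gap, collar within 2 mm of rail and cover; the other three stand in their slots, collar within 2.5 mm of the stand's top; all at rest (((x of cover_edge in the frame of fixture below -0.0054 m and (z of leaf_1 in the frame of fixture between 0.0165 and 0.0212 m and x of leaf_1 in the frame of fixture above -0.0125 m and x of leaf_1 in the frame of cover_edge below 0.0005 m and y of leaf_1 in the frame of fixture between -0.012 and 0.012 m and angle between leaf_1's own z axis and vertical below 0.12 rad) and (z of leaf_2 in the frame of stand between 0.0055 and 0.0105 m and x of leaf_2 in the frame of stand between -0.006 and 0.006 m and angle between leaf_2's own z axis and vertical below 0.12 rad)) or (x of cover_edge in the frame of fixture above -0.0063 m and (z of leaf_2 in the frame of fixture between 0.0165 and 0.0212 m and x of leaf_2 in the frame of fixture above -0.0125 m and x of leaf_2 in the frame of cover_edge below 0.0005 m and y of leaf_2 in the frame of fixture between -0.012 and 0.012 m and angle between leaf_2's own z axis and vertical below 0.12 rad) and (z of leaf_1 in the frame of stand between 0.0055 and 0.0105 m and x of leaf_1 in the frame of stand between -0.006 and 0.006 m and angle between leaf_1's own z axis and vertical below 0.12 rad))) and z of leaf_3 in the frame of stand between 0.0055 and 0.0105 m and x of leaf_3 in the frame of stand between -0.006 and 0.006 m and angle between each of leaf_3, leaf_4's own z axis and vertical below 0.12 rad and z of leaf_4 in the frame of stand between 0.0055 and 0.0105 m and x of leaf_4 in the frame of stand between -0.006 and 0.006 m and linear speed of each of leaf_1, leaf_2, leaf_3, leaf_4 below 0.01 m/s); the robot touches nothing.
It fails at once if a leaf is pressed on the rail or the cover with more than 50 N (contact force between any of leaf_1, leaf_2, leaf_3, leaf_4 and fixture above 50 N or contact force between any of leaf_1, leaf_2, leaf_3, leaf_4 and cover above 50 N).
It fails at once if the fingers press on the rail or the cover with more than 15 N (contact force between the fingers and fixture above 15 N or contact force between the fingers and cover above 15 N).
It fails at once if a bystander is moved more than 20 mm (distance of any of gauge_block, v_block from where it was at the start of the episode above 0.02 m).
It also fails if it takes over 72 s, if anything falls off the work surface, if the arm or the gripper's body presses on something with over 40 N, if the wrist force passes 120 N, or if a joint passes its speed limit or range.

### The arm

A 6-joint arm with a two-finger parallel gripper is mounted at the origin on a cart in front of the work surface, level with it; the furniture and walls round the work are solid. World frame = base frame: x ahead of the robot, y to its left, z up, the work surface at z = 0. Lengths are in m, angles in rad, forces in N, time in s.
With the tool pointing down it reaches from about 0.425 to 0.95 m from the base axis. Payload 14.7 kg.
Tool frame: the origin (TCP) lies midway between the tips of the shut fingers; the grasp point (between the pads) lies 19 mm behind it; z points along the fingers, y is the line along which they close (so a half turn about z gives the same grasp; the last joint's range is limited). The gripper opens to 85 mm and grips with 20 to 120 N. Pads are 22 mm wide; open, the fingers measure 114 mm over their backs; the gripper's body (76 mm by 85 mm) begins 54 mm behind the grasp point. The pads swing forward as they close: fully open they stand 13 mm farther back than shut.
Start: joints at [-1.219, 0.48, 1.596, -0, 1.065, -0.047], TCP at [0.252, -0.599, 0.231] pointing down, gripper open.
Joint ranges: [-2.75, 2.75], [-0.82, 2.05], [0.23, 2.67], [-1.56, 4.7], [0.09, 2.69], [-2.92, 2.92]. Speed limits (rad/s): [1.89, 1.89, 2.39, 3.01, 3.01, 3.01].

### API

Orientations are given as a unit quaternion [x, y, z, w].
In Python, from plant import manip gives the robot as it stands.
- The arm moves only by the tool apply_moves, never from a script. Its argument "moves" is a list of rows, each a list of 4 numbers: the shift along the tool's x, y, z in mm, then the turn about the tool's z in rad. A call has 1 to 10 rows; each row shifts and turns the commanded pose from where the row before left it, along the tool's axes as they then stand; what a row does not reach is not made up. A row lasts 1/8 s, in which the tool goes at most 62.5 mm and 10.7 degrees, less where a joint would pass 70% of its speed; a pose out of reach is approached as far as the arm can. A call is refused whole if a number of a shift passes 62.5 or a number of a turn 0.188, either way. A call with a gripper value outside its range is refused whole. "jaw" is the closure, from 0 (fully open) to 1 (shut), set as the call begins (left out, the last holds). The fingers move at their own pace and stop on an object; "grip_force" is the grip in N (left out, the last holds). Time passes only in rows, so rows that do not move let the fingers close. It gives the time, the measured TCP pose, the force, the opening and the grip force at its end, in the units of the state.
- manip.get_obs(): the state, without advancing time (a new reading comes with each control period).
- manip.snapshot(name): name is "scene" or "top" or "wrist"; returns the picture (420x560x3 uint8, blue, green, red); there is no depth.
- manip.get_calibration(name): a dict with "intrinsics" (3x3 intrinsics, pixels), "eye" and "attitude" of the camera in the world. Camera axes: x right, y up, looking along -z (the intrinsics and any distortion apply to the point x, -y, -z); pixel columns grow to the right and rows downward; lengths in m; the calibration is good to about 2 mm. A picture is of the moment at which its call begins: read the wrist's pose just before it. get_calibration takes no time and is no camera call; for the wrist camera it gives the pose at the moment of the call.
- manip.job_done(): hands the job in; it is judged then, once.
The state is a dict: "clock": time; "joints": joint angles; "qvel": joint speeds; "tau": joint torques, N m; "tcp_pos": TCP position; "tool_rot": TCP orientation; "wrist_force": force on the tool from outside, world axes, zero at the start; "torque": the same for the moment, N m; "gripper_width": opening from 0.0 (shut) to 1.0 (fully open); "grip_force": force on a finger pad.
Only numpy, scipy, OpenCV 4.12 (cv2) and the standard library are available. Lean on these libraries where they do the work, as an engineer would, in place of code of your own. Each camera call takes 0.05 s, during which the arm holds its last target. There are 200 camera calls.

## Working session

There is one attempt and no reset: what is moved stays moved. The work goes in short steps, Python scripts to look and compute and a tool call to move; the robot and the scene stay as the last step left them, time stands still between calls to the robot, and variables do not carry over. Pictures are saved under pics/ and viewed, at most 10 in all, crops included, and the job is handed in when it is done.

Besides the shell and the picture viewer there is one more tool, called after "Request:" as name([rows], argument=value, ...), one row to a line, values as JSON. apply_moves: Moves the arm, as the interface text tells. Its arguments: {"type":"object","properties":{"moves":{"type":"array","items":{"type":"array","items":{"type":"number"}}},"jaw":{"type":"number"},"grip_force":{"type":"number"}},"required":["moves"]}

```bash
ls; mkdir -p pics; cat > h.py <<'E'
import numpy as np, cv2
from plant import manip
from scipy.spatial.transform import Rotation as R
def snap(n,f):
    c=manip.get_calibration(n); im=np.array(manip.snapshot(n)); cv2.imwrite('pics/'+f,im); np.save('pics/'+f+'.npy',[c],allow_pickle=True); return im,c
E
python3 - <<'E'
from h import *
o=manip.get_obs(); print({k:np.round(v,3) for k,v in o.items()})
for n in ['top','scene']:
    im,c=snap(n,n+'0.png'); print(c)
print(manip.get_calibration('wrist'))
E
```

```text
pics
{'clock': np.float64(0.0), 'joints': array([-1.219,  0.481,  1.597,  0.   ,  1.065, -0.047]), 'qvel': array([-0.001, -0.001,  0.   ,  0.   ,  0.001,  0.001]), 'tau': array([ 4.0000e-03, -9.5064e+01, -4.3017e+01,  0.0000e+00,  1.2000e-02,
        0.0000e+00]), 'tcp_pos': array([ 0.252, -0.599,  0.231]), 'tool_rot': array([ 0.98 ,  0.198, -0.   , -0.001]), 'wrist_force': array([-0.288,  0.368,  0.101]), 'torque': array([ 0.049,  0.015, -0.018]), 'grip_force': np.float64(0.0), 'gripper_width': np.float64(0.999)}
{'intrinsics': array([[425.21158319,   0.        , 273.66742623],
       [  0.        , 425.21158319, 212.12183947],
       [  0.        ,   0.        ,   1.        ]]), 'eye': array([ 0.3940307 , -0.29332781,  0.94160123]), 'attitude': array([-0.03623131,  0.04083281,  0.70682365, -0.7052803 ])}
{'intrinsics': array([[512.97830452,   0.        , 280.3350967 ],
       [  0.        , 512.97830452, 213.62010703],
       [  0.        ,   0.        ,   1.        ]]), 'eye': array([-0.09060681, -0.93011589,  0.68213138]), 'attitude': array([ 0.42508772, -0.16890484, -0.32816067,  0.82648785])}
{'intrinsics': array([[355.52067411,   0.        , 274.3064538 ],
       [  0.        , 355.52067411, 210.75720541],
       [  0.        ,   0.        ,   1.        ]]), 'eye': array([ 0.32693597, -0.56743285,  0.37360793]), 'attitude': array([-0.13136587,  0.08769333, -0.54562324,  0.82301164])}
```

View pics/top0.png

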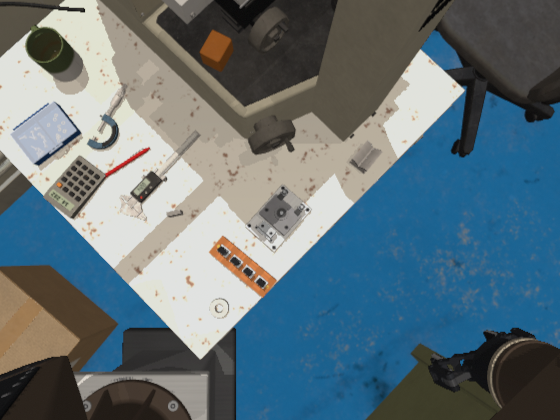

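View pics/scene0.png

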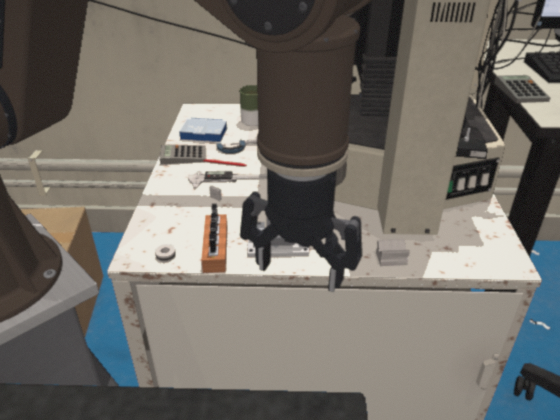

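The top view shows the orange stand around (242,265) with four leaves, and the fixture around (279,217). The V block is near (367,156) and the gauge block near (175,212). A ring lies at (219,308).

```bash
cat >> h.py <<'E'
def ray(c,px):
    K=c['intrinsics']; px=np.atleast_2d(px).astype(float)
    d=np.c_[(px[:,0]-K[0,2])/K[0,0],-(px[:,1]-K[1,2])/K[1,1],-np.ones(len(px))]
    return R.from_quat(c['attitude']).apply(d)
def onz(c,px,z):
    d=ray(c,px); return c['eye']+d*((z-c['eye'][2])/d[:,2])[:,None]
def proj(c,P):
    p=R.from_quat(c['attitude']).inv().apply(np.atleast_2d(P)-c['eye']); K=c['intrinsics']
    return np.c_[K[0,0]*p[:,0]/-p[:,2]+K[0,2],-K[1,1]*p[:,1]/-p[:,2]+K[1,2]]
E
python3 - <<'E'
from h import *
c=np.load('pics/top0.png.npy',allow_pickle=True)[0]; im=cv2.imread('pics/top0.png')
hsv=cv2.cvtColor(im,cv2.COLOR_BGR2HSV)
m=cv2.inRange(hsv,(5,120,90),(20,255,255)); m[:225]=0;m[300:]=0;m[:,:205]=0;m[:,280:]=0
m=cv2.morphologyEx(m,cv2.MORPH_CLOSE,np.ones((5,5)))
r=cv2.minAreaRect(cv2.findNonZero(m)); print(r)
b=onz(c,cv2.boxPoints(r),0.034); print(b.round(4),np.linalg.norm(np.diff(b,axis=0),axis=1),b.mean(0))
for z,p in [(.074,(222,250)),(.074,(235,260)),(.074,(248,271)),(.074,(262,283)),(.05,(279,217)),(0.034,(367,156)),(0.03,(175,212)),(0,(200,355)),(0,(465,87))]: print(p,onz(c,p,z).round(3))
cv2.imwrite('pics/topc.png',cv2.resize(im[175:305,195:325],None,fx=4.6,fy=4.6,interpolation=cv2.INTER_CUBIC))
E
```

```text
((242.417236328125, 266.00689697265625), (70.29026794433594, 22.13820457458496), 40.23635482788086)
[[ 0.409  -0.1606  0.034 ]
 [ 0.4448 -0.1906  0.034 ]
 [ 0.3487 -0.3048  0.034 ]
 [ 0.3137 -0.2746  0.034 ]] [0.0467071  0.14920765 0.04621266] [ 0.3790513 -0.2326516  0.034    ]
(222, 250) [[ 0.412 -0.194  0.074]]
(235, 260) [[ 0.392 -0.22   0.074]]
(248, 271) [[ 0.369 -0.247  0.074]]
(262, 283) [[ 0.345 -0.275  0.074]]
(279, 217) [[ 0.481 -0.31   0.05 ]]
(367, 156) [[ 0.616 -0.503  0.034]]
(175, 212) [[ 0.494 -0.087  0.03 ]]
(200, 355) [[ 0.189 -0.141  0.   ]]
(465, 87) [[ 0.787 -0.742  0.   ]]
```

View pics/topc.png

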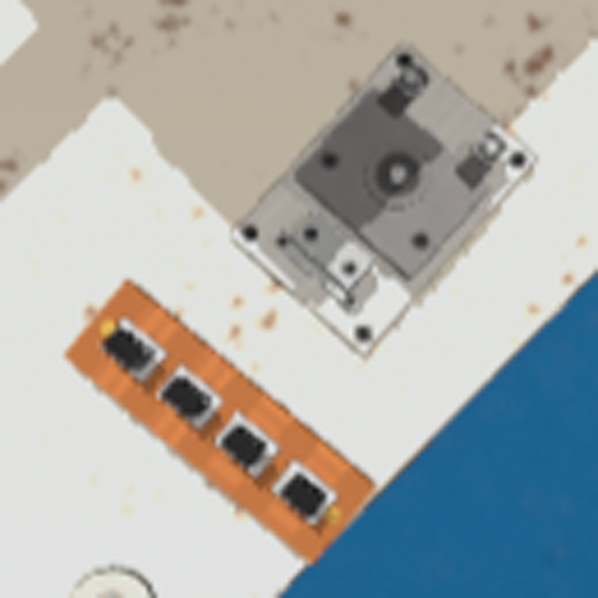

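```bash
python3 - <<'E'
from h import *
c=np.load('pics/top0.png.npy',allow_pickle=True)[0]
p=np.array([(405,42),(235,237),(365,355),(535,155)])/4.6+[195,175]
b=onz(c,p,.012); print(b.round(4),b.mean(0)); 
for i,j in [(1,0),(2,3),(2,1),(3,0)]:
    v=b[j]-b[i]; print(np.linalg.norm(v),np.degrees(np.arctan2(v[1],v[0])))
v=b[3]-b[2]+b[0]-b[1]; x=v/np.linalg.norm(v)
print('gap approx',b.mean(0)-x*.008)
o=manip.get_obs(); w=manip.get_calibration('wrist'); T=R.from_quat(o['tool_rot'])
print('cam in tool',T.inv().apply(w['eye']-o['tcp_pos']),(T.inv()*R.from_quat(w['attitude'])).as_matrix().round(3))
E
```

```text
[[ 0.5581 -0.3204  0.012 ]
 [ 0.4642 -0.239   0.012 ]
 [ 0.4081 -0.3008  0.012 ]
 [ 0.5032 -0.3824  0.012 ]] [ 0.48340701 -0.31066983  0.012     ]
0.12433624229748591 -40.90893213265765
0.1253864757241603 -40.635708137196794
0.08342456316299979 47.74709827943879
0.08280866736524592 48.462889937568924
gap approx [ 0.47734847 -0.30544545  0.012     ]
cam in tool [ 8.09216686e-02  5.35081844e-05 -1.42856072e-01] [[ 0.001  0.95   0.312]
 [ 1.    -0.001 -0.   ]
 [-0.     0.312 -0.95 ]]
```

Request:
apply_moves([
  [0, 0, 0, -0.155],
  [0, 0, 0, -0.155],
  [0, 0, 0, -0.155],
  [52, -11, 5, 0],
  [52, -11, 5, 0],
  [52, -11, 5, 0],
  [52, -11, 5, 0],
  [52, -11, 5, 0],
  [52, -11, 5, 0],
  [52, -11, 0, 0],
], jaw=0.4)

```text
clock: 1.35
tcp_pos: [0.4306, -0.2705, 0.2009]
tool_rot: [0.908, 0.419, -0.0, -0.0]
wrist_force: [0.6, -0.7, -0.3]
gripper_width: 0.597
grip_force: 0.0
```

```bash
python3 - <<'E'
from h import *
o=manip.get_obs(); print(o['clock'],o['tcp_pos'],R.from_quat(o['tool_rot']).as_matrix().round(4).tolist(),o['gripper_width'],o['wrist_force'])
im,c=snap('wrist','w1.png')
E
```

```text
1.35 [ 0.43061106 -0.27047542  0.2008731 ] [[0.6497, 0.7602, -0.0006], [0.7602, -0.6497, 0.0004], [-0.0001, -0.0007, -1.0]] 0.5968408525876324 [ 0.55961252 -0.68548418 -0.34553533]
```

View pics/w1.png

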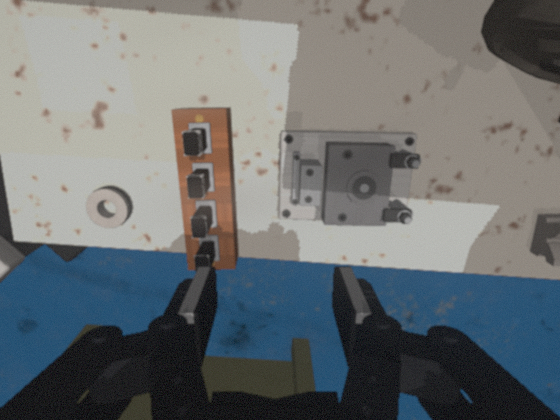

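The wrist view shows the stand at columns 175-237, rows 107-270, and the fixture at columns 279-417, rows 130-222. I need a crop to read the bands and see the gap.

```bash
python3 - <<'E'
import cv2
im=cv2.imread('pics/w1.png'); a=cv2.resize(im[100:275,170:250],None,fx=3.4,fy=3.4,interpolation=cv2.INTER_CUBIC); b=cv2.resize(im[122:230,272:367],None,fx=5.4,fy=5.4,interpolation=cv2.INTER_CUBIC)
import numpy as np
b=b[:595];H=max(a.shape[0],b.shape[0]);o=np.zeros((H,a.shape[1]+b.shape[1],3),np.uint8);o[:a.shape[0],:a.shape[1]]=a;o[:b.shape[0],a.shape[1]:]=b;cv2.imwrite('pics/w1c.png',cv2.convertScaleAbs(o,alpha=1.5));print(o.shape,a.shape)
E
```

```text
(595, 785, 3) (595, 272, 3)
```

View pics/w1c.png

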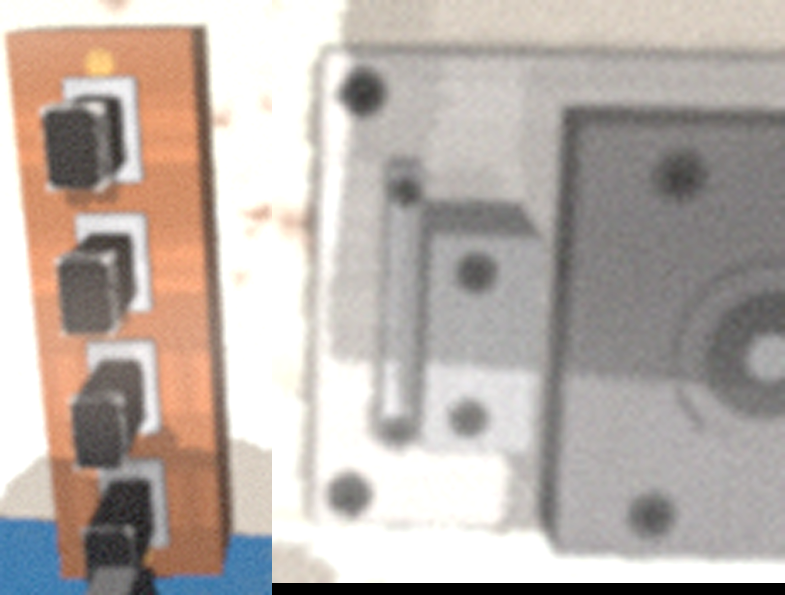

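Request:
apply_moves([
  [-15, -21, 20, 0],
  [-15, -21, 20, 0],
  [-15, -21, 20, 0],
  [0, 0, 0, 0],
])

```text
clock: 1.9
tcp_pos: [0.3509, -0.2643, 0.1401]
tool_rot: [0.908, 0.418, -0.001, -0.002]
wrist_force: [1.1, -0.5, 0.3]
gripper_width: 0.6
grip_force: 0.0
```

```bash
python3 - <<'E'
from h import *
o=manip.get_obs(); print(o['clock'],o['tcp_pos'],o['wrist_force'])
im,c=snap('wrist','w2.png')
cv2.imwrite('pics/w2v.png',cv2.convertScaleAbs(cv2.resize(im,None,fx=1.42,fy=1.42,interpolation=cv2.INTER_CUBIC),alpha=1.6))
E
```

```text
1.9 [ 0.35089259 -0.26433381  0.14012205] [ 1.11127864 -0.51353526  0.28514223]
```

View pics/w2v.png

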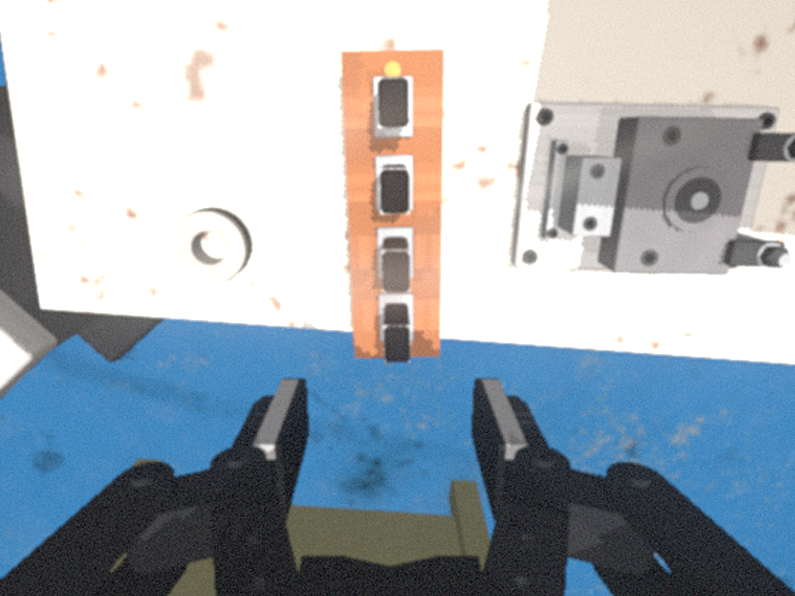

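The close view shows four leaves in a row at columns 377-411 (tops at rows 105, 190, 265 and 345), and the gap at about (616,190) to (620,200). No bands are visible from this side. I'll sample the handle faces in all the saved pictures.

```bash
python3 - <<'E'
from h import *
C=lambda n:(np.load(f'pics/{n}.png.npy',allow_pickle=True)[0],cv2.imread(f'pics/{n}.png'))
c,im=C('w2')
# handle tops: dark blobs on orange; stand axes from orange mask
hsv=cv2.cvtColor(im,cv2.COLOR_BGR2HSV)
m=cv2.inRange(hsv,(3,110,50),(20,255,255)); m[:,:230]=0;m[:,320:]=0;m[256:]=0
m=cv2.morphologyEx(m,cv2.MORPH_CLOSE,np.ones((25,25)))
pts=cv2.findNonZero(m)[:,0]
# left/right edges rows 45..210
L=[];Rr=[]
for r in range(45,205):
    x=np.where(m[r]>0)[0]; L.append((x[0],r)); Rr.append((x[-1]+1,r))
PL=onz(c,L,.034);PR=onz(c,Rr,.034)
def fit(P):
    q=P[:,:2].mean(0);u=np.linalg.svd(P[:,:2]-q)[2][0];return q,u*np.sign(u[0])
(qa,ua),(qb,ub)=fit(PL),fit(PR)
print('edge dirs',[np.degrees(np.arctan2(u[1],u[0])) for u in(ua,ub)]); ey=(ua+ub)/2;ey/=np.linalg.norm(ey);ex=np.array([ey[1],-ey[0]])
print('width',(qb-qa)@ex,'mid x',(qa+qb)/2@ex)
col=[x for x in range(245,300)]
tt=onz(c,[[275,pts[:,1].min()]],.034)[0,:2]@ey; print('top end y',tt)
cx=(qa+qb)/2@ex; cen=cx*ex+(tt-.075)*ey; print('stand centre',cen)
np.savez('stand.npz',cen=cen,ex=ex,ey=ey)
for n in ['w1','w2','scene0']:
    c2,i2=C(n); g=cv2.cvtColor(i2,cv2.COLOR_BGR2GRAY)
    for k,y in enumerate([-.051,-.017,.017,.051]):
        for nm,dx,dy in [('+x',.006,0),('-x',-.006,0),('+y',0,.009),('-y',0,-.009)]:
            nrm=dx*ex+dy*ey; p=cen+y*ey+nrm
            if (c2['eye'][:2]-p)@nrm<=0: continue
            zs=np.arange(.036,.078,.002); P=np.c_[np.tile(p,(len(zs),1)),zs]; uv=proj(c2,P)
            print(n,y,nm,uv[0].round(),uv[-1].round(),cv2.remap(g,uv[:,:1].astype('f4'),uv[:,1:].astype('f4'),1).ravel())
i2=C('scene0')[1]; cv2.imwrite('pics/s0c.png',cv2.convertScaleAbs(cv2.resize(i2[190:280,180:250],None,fx=6.6,fy=6.6,interpolation=cv2.INTER_CUBIC),alpha=1.5))
E
```

```text
edge dirs [np.float64(51.460674583082834), np.float64(50.12093676903245)]
width 0.04417251555995078 mid x 0.4428729006863688
top end y 0.13271743681687295
stand centre [ 0.37964328 -0.23524177]
w1 -0.051 +x [216. 248.] [209. 268.] [115 107  99  90  78  67  54  43  35  32  35  35  31  29  28  32  38  41
  42  51  65]
w1 -0.051 +y [209. 239.] [201. 258.] [100  82  63  50  37  37  38  34  40  37  43  36  36  34  34  34  45  57
  53  42  35]
w1 -0.017 +x [213. 214.] [205. 230.] [152 149 137 125 110  95  76  70  61  56  55  56  55  53  55  59  65  67
  72  71  62]
w1 -0.017 +y [206. 204.] [197. 219.] [135 116  98  85  73  73  70  69  70  67  67  70  68  71  74  77  74  77
  76  70  62]
w1 0.017 +x [210. 177.] [202. 189.] [158 155 142 125 107  87  69  62  57  58  57  57  62  65  64  73  82  88
  87  83  77]
w1 0.017 +y [203. 167.] [193. 178.] [132 114  97  76  59  53  50  50  50  50  50  55  65  69  75  81  79  75
  70  65  60]
w1 0.051 +x [207. 138.] [198. 145.] [153 147 131 114  94  71  57  45  40  43  45  49  56  68  77  80  83  80
  78  72  63]
w1 0.051 +y [199. 128.] [189. 133.] [104 
[... 829 characters left out ...]
9]
scene0 -0.017 +x [217. 240.] [216. 224.] [164 161 160 161 158 150 135 116 101 117 138 141 128 104  92  82  75  71
  73  70  63]
scene0 -0.017 -y [214. 243.] [213. 227.] [37 34 34 39 48 61 57 48 42 41 38 40 38 32 31 45 59 67 69 74 58]
scene0 0.017 +x [218. 230.] [216. 214.] [165 157 151 146 141 132 117 102  95 106 125 126 116 106 104 102  95  84
  72  60  69]
scene0 0.017 -y [215. 233.] [213. 217.] [45 45 49 58 66 68 68 56 46 42 41 40 38 41 52 67 63 64 67 66 54]
scene0 0.051 +x [218. 220.] [217. 205.] [167 164 160 154 143 131 118 108 126 150 170 182 183 179 179 182 186 168
 143 129 129]
scene0 0.051 -y [215. 223.] [214. 207.] [53 56 65 72 74 83 84 75 59 47 41 42 46 52 64 73 75 71 60 54 48]
```

View pics/s0c.png

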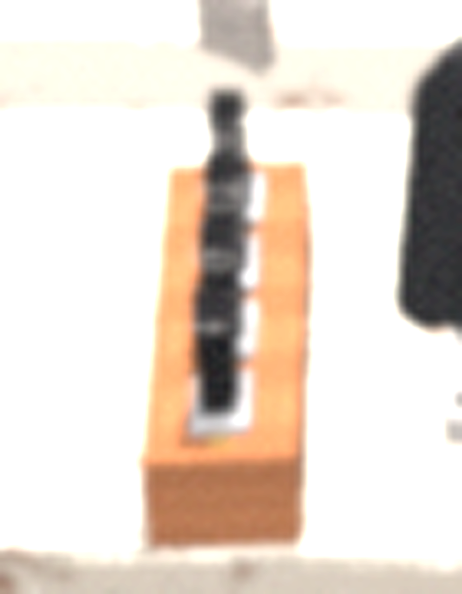

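The scene crop shows the front handles with light bands near the top. The band region grows from one band on the near leaf (y=-51, about (215,330)) to four on the far one, so the order follows +y. Next I'll get leaf 1's grasp and the fixture's direction.

```bash
python3 - <<'E'
from h import *
c=np.load('pics/w2.png.npy',allow_pickle=True)[0]; im=cv2.imread('pics/w2.png')
t=np.array([[394,103],[395,191],[396.5,270],[397.5,345]])/1.42
P=onz(c,t,.074); print(P.round(4),np.linalg.norm(np.diff(P,axis=0),axis=1)); v=P[0]-P[3]; print('yaw',np.degrees(np.arctan2(v[1],v[0])))
g=cv2.cvtColor(im,cv2.COLOR_BGR2GRAY).astype(int)
for r in range(112,166,6): print(r,g[r,418:446])
o=manip.get_obs(); T=R.from_quat(o['tool_rot']); print('tool x yaw',np.degrees(np.arctan2(T.as_matrix()[1,0],T.as_matrix()[0,0])))
y=np.radians(49.9); e=np.array([np.cos(y),np.sin(y)]); s=np.load('stand.npz')
for nm,l in (('a',s['cen']-.051*e),('b',P[3,:2]),('top',np.array([.3791,-.2327])-.051*e)): print(nm,l,T.inv().apply(np.r_[l,.044]-o['tcp_pos'])*1000)
E
```

```text
[[ 0.4122 -0.1957  0.074 ]
 [ 0.3908 -0.2214  0.074 ]
 [ 0.3698 -0.2472  0.074 ]
 [ 0.3477 -0.274   0.074 ]] [0.03343746 0.03322319 0.03479464]
yaw 50.54147971122813
112 [112 110 111 114 113 113 109 111 112 112 113 113 112 109 110 107 106 110
 101  93  72  69  68  64  68  61  72  79]
118 [ 76  78  69  72  72  72  77  89 108 112 114 113 113 112 113 114 112 112
  99  72  61  65  65  60  65  66  74  85]
124 [ 81  73  74  76  81  86  98 109 111 113 113 110 112 112 109 114 111  96
  78  57  54  57  59  53  66  70  82  82]
130 [116 111 115 113 114 114 112 114 113 112 112 111 112 112 112 111  96  72
  55  58  52  52  57  57  72  75  83  84]
136 [110 114 110 112 115 111 111 113 112 113 107 114 110 111 108 100  74  57
  52  53  54  54  64  69  81  86  88  84]
142 [115 113 115 115 112 115 108 115 111 109 114 110 111 114  97  78  54  52
  57  58  54  63  74  84  85  86  90  85]
148 [157 157 154 159 157 161 157 154 151 156 157 152 152 137  97  61  57  51
  58  62  68  88 106 114 115 115 114 117]
154 [ 93 111 140 151 154 152 153 155 158 155 155 155 137  99  65  57  59  55
  58  70  89 105 117 116 117 120 118 113]
160 [ 96 123 149 158 152 156 157 152 155 157 152 141 104  70  60  54  60  63
  70  87 108 115 118 117 118 118 119 117]
tool x yaw 49.44484712083527
a [ 0.34679298 -0.27425276] [-10.54762691   1.6001535   96.98220577]
b [ 0.3476765  -0.27402699] [-9.801642    2.12464646 96.98152215]
top [ 0.34624969 -0.27171099] [-8.96967269 -0.46522293 96.98502404]
```

Request:
apply_moves([
  [-10, 1.5, 15, -0.01],
  [0, 0, 30, 0],
  [0, 0, 30, 0],
  [0, 0, 21, 0],
  [0, 0, 0, 0],
])

```text
clock: 2.58
tcp_pos: [0.3482, -0.2741, 0.0446]
tool_rot: [0.906, 0.423, -0.0, -0.001]
wrist_force: [-0.3, 0.5, 0.5]
gripper_width: 0.601
grip_force: 0.0
```

Request:
apply_moves([
  [0, 0, 0, 0],
  [0, 0, 0, 0],
  [0, 0, 0, 0],
  [0, 0, 0, 0],
  [0, 0, 0, 0],
], jaw=1.0, grip_force=40)

```text
clock: 3.2
tcp_pos: [0.3483, -0.2744, 0.0462]
tool_rot: [0.906, 0.423, 0.0, 0.001]
wrist_force: [-1.0, 0.6, 8.3]
gripper_width: 0.128
grip_force: 41.6
```

```bash
python3 - <<'E'
from h import *
o=manip.get_obs(); print({k:np.round(v,4) for k,v in o.items() if k not in('joints','qvel','tau')})
c=np.load('pics/w2.png.npy',allow_pickle=True)[0]; im=cv2.imread('pics/w2.png')
g=cv2.GaussianBlur(cv2.cvtColor(im,cv2.COLOR_BGR2GRAY),(3,3),0).astype(float)
A=[];B=[]
for r in range(118,162):
    row=g[r,424:455]; d=np.diff(row); i=int(np.argmin(d[:20])); A.append((424+i+1,r))
    w=d[i+3:i+14]; j=int(np.argmax(w)); B.append((424+i+3+j+1,r))
T=R.from_quat(o['tool_rot']).as_matrix(); 
for n,E in (('rail',A),('cover',B)):
    E=np.array(E,float); p=np.polyfit(E[:,1],E[:,0],1)
    for _ in range(3):
        k=abs(np.polyval(p,E[:,1])-E[:,0])<1.5; p=np.polyfit(E[k,1],E[k,0],1)
    q=onz(c,[[np.polyval(p,r),r] for r in (118,140,161)],.045); v=q[0]-q[2]; print(n,p,q.round(4).tolist(),np.degrees(np.arctan2(v[1],v[0])),k.mean())
E
```

```text
{'clock': np.float64(3.2), 'tcp_pos': array([ 0.3483, -0.2744,  0.0462]), 'tool_rot': array([9.061e-01, 4.231e-01, 3.000e-04, 7.000e-04]), 'wrist_force': array([-0.9724,  0.6164,  8.2898]), 'torque': array([0.2723, 0.1262, 0.0196]), 'grip_force': np.float64(41.5886), 'gripper_width': np.float64(0.1277)}
rail [-1.55109232e-01  4.55251374e+02] [[0.474, -0.2827, 0.045], [0.4647, -0.2933, 0.045], [0.4555, -0.3037, 0.045]] 48.51098234448622 1.0
cover [-1.61451727e-01  4.62999789e+02] [[0.4775, -0.2857, 0.045], [0.4681, -0.2962, 0.045], [0.4589, -0.3067, 0.045]] 48.488369145071935 1.0
```

```bash
python3 - <<'E'
from h import *
c=np.load('pics/w2.png.npy',allow_pickle=True)[0]
y=np.radians(48.5); ey=np.array([np.cos(y),np.sin(y)]); ex=np.array([ey[1],-ey[0]])
def f(n,p,z):
    q=onz(c,np.array(p)/1.42,z)[0,:2]; print(n,q.round(4),'ex',round(q@ex*1000,1),'ey',round(q@ey*1000,1))
f('plate TL',(527,103),.012);f('plate BL',(515,265),.012);f('plate TR',(779,108),.012)
f('rail TR',(620,157),.045);f('rail BR',(611,236),.045);f('rail TL',(575,157),.045)
f('cover TL',(638,117),.045);f('cover BL',(614,271),.045);f('cover TR',(752,120),.045)
f('cover BR',(728,273),.045)
f('boss',(700,200),.05)
c=np.load('pics/top0.png.npy',allow_pickle=True)[0]
for p in [(405,42),(235,237),(365,355),(535,155)]: f('top',(np.array(p)/4.6+[195,175])*1.42,.012)
f('topcover',(np.array((298,172))/4.6+[195,175])*1.42,.045);f('topcover',(np.array((408,280))/4.6+[195,175])*1.42,.045)
f('topboss',(np.array((398,174))/4.6+[195,175])*1.42,.05)
E
```

```text
plate TL [ 0.4652 -0.2366] ex 505.2 ey 131.0
plate BL [ 0.4113 -0.3004] ex 507.1 ey 47.5
plate TR [ 0.5597 -0.3205] ex 631.6 ey 130.8
rail TR [ 0.4764 -0.2786] ex 541.4 ey 107.0
rail BR [ 0.4535 -0.3067] ex 542.9 ey 70.8
rail TL [ 0.4609 -0.2654] ex 521.0 ey 106.6
cover TL [ 0.4917 -0.2692] ex 546.6 ey 124.2
cover BL [ 0.4452 -0.3223] ex 547.0 ey 53.7
cover TR [ 0.5294 -0.3031] ex 597.3 ey 123.8
cover BR [ 0.4869 -0.3591] ex 602.6 ey 53.7
boss [ 0.4923 -0.3167] ex 578.6 ey 89.0
top [ 0.5581 -0.3204] ex 630.4 ey 129.8
top [ 0.4642 -0.239 ] ex 506.0 ey 128.6
top [ 0.4081 -0.3008] ex 504.9 ey 45.1
top [ 0.5032 -0.3824] ex 630.3 ey 47.0
topcover [ 0.4917 -0.2698] ex 547.0 ey 123.7
topcover [ 0.4418 -0.3203] ex 543.1 ey 52.8
topboss [ 0.4901 -0.3158] ex 576.3 ey 88.2
```

Request:
apply_moves([
  [0, 0, -20, 0],
  [0, 0, -25, 0],
  [0, 0, -25, 0],
  [0, 0, -10, 0],
])

```text
clock: 3.7
tcp_pos: [0.3485, -0.2746, 0.1269]
tool_rot: [0.906, 0.423, 0.001, 0.001]
wrist_force: [-0.6, -0.0, -1.0]
gripper_width: 0.132
grip_force: 40.4
```

Request:
apply_moves([
  [0, 0, 0, 0.027],
  [16, 25, 0, 0],
  [16, 25, 5, 0],
  [16, 26, 10, 0],
  [15, 25, 15, 0],
  [0, 0, 0, 0],
  [0, 0, 0, 0],
])

```text
clock: 4.58
tcp_pos: [0.4641, -0.2932, 0.0944]
tool_rot: [0.912, 0.411, -0.001, -0.001]
wrist_force: [-0.4, 0.6, -0.7]
gripper_width: 0.127
grip_force: 40.4
```

```bash
python3 - <<'E'
from h import *
o=manip.get_obs(); p=o['tcp_pos']; M=R.from_quat(o['tool_rot']).as_matrix()
y=np.radians(48.5); ey=np.array([np.cos(y),np.sin(y)]); ex=np.array([ey[1],-ey[0]])
print(o['clock'],p,p[:2]@ex,p[:2]@ey,np.degrees(np.arctan2(M[1,0],M[0,0])),o['wrist_force'])
im,c=snap('wrist','w3.png')
a=proj(c,np.r_[ex*.5445+ey*.0885,.045])[0]; print(a)
x0,y0=(a-[60,45]).astype(int); cr=im[y0:y0+85,x0:x0+120]; print(x0,y0)
cv2.imwrite('pics/w3c.png',cv2.convertScaleAbs(cv2.resize(cr,None,fx=6.6,fy=6.6,interpolation=cv2.INTER_CUBIC),alpha=1.4))
E
```

```text
4.575 [ 0.46413878 -0.29316653  0.09440704] 0.5418774145682257 0.08797891724542528 48.49584956924581 [-0.3707587   0.6240937  -0.73136799]
[278.1605822  238.61707052]
218 193
```

View pics/w3c.png

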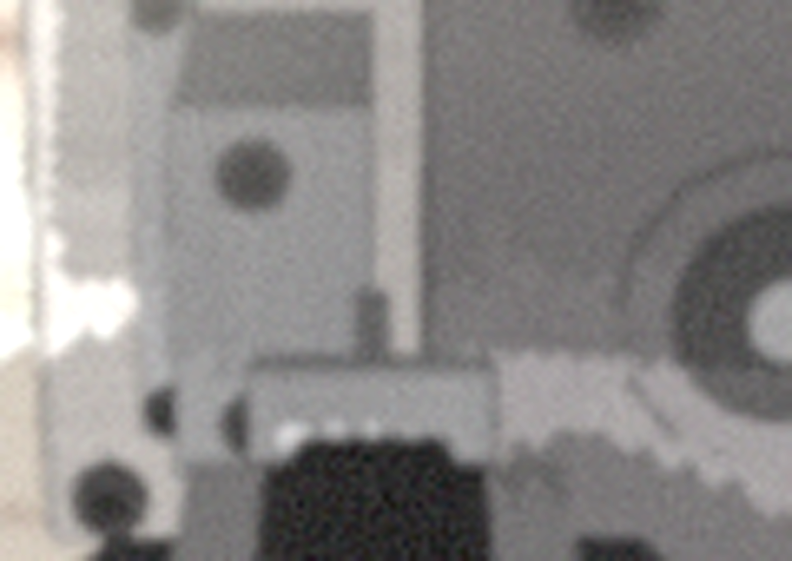

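The crop shows the blade tip at columns 357-387 (centre 372) and the gap at columns 372-423, at 11.1 px/mm. The gap is therefore about 4.6 mm, and the leaf has to shift about +2.4 mm in tool y.

Request:
apply_moves([
  [0, 2.4, 0, 0],
  [0, 0, 5, 0],
  [0, 0, 5, 0],
  [0, 0, 3, 0],
  [0, 0, 3, 0],
  [0, 0, 0, 0],
])

```text
clock: 5.38
tcp_pos: [0.4666, -0.2951, 0.0789]
tool_rot: [0.912, 0.411, -0.0, -0.0]
wrist_force: [-1.7, 2.2, -2.0]
gripper_width: 0.134
grip_force: 40.2
```

Request:
apply_moves([
  [0, -0.6, 0, 0],
  [0, 0, 4, 0],
  [0, 0, 4, 0],
  [0, 0, 4, 0],
  [0, 0, 0, 0],
])

```text
clock: 6.0
tcp_pos: [0.4665, -0.295, 0.0669]
tool_rot: [0.912, 0.411, -0.0, -0.0]
wrist_force: [-0.9, 0.2, -1.1]
gripper_width: 0.134
grip_force: 40.3
```

Request:
apply_moves([
  [0, 0, 4, 0],
  [0, 0, 4, 0],
  [0, 0, 2, 0],
  [0, 0, 1, 0],
  [0, 0, 0, 0],
])

```text
clock: 6.62
tcp_pos: [0.4666, -0.295, 0.0572]
tool_rot: [0.912, 0.411, 0.0, 0.0]
wrist_force: [-7.2, 5.0, 23.1]
gripper_width: 0.133
grip_force: 43.9
```

Request:
apply_moves([
  [0, 0, 0, 0],
  [0, 0, -20, 0],
  [0, 0, -25, 0],
  [0, 0, -25, 0],
  [-15, -25, 0, 0],
  [-16, -26, 0, 0],
  [-16, -26, 0, 0],
  [-16, -25.3, 0, 0],
  [0, 0, 0, -0.027],
  [0, 0, 0, 0],
])

```text
clock: 7.88
tcp_pos: [0.3491, -0.2752, 0.1266]
tool_rot: [0.906, 0.423, 0.0, 0.001]
wrist_force: [0.3, -0.4, -1.6]
gripper_width: 0.133
grip_force: 40.5
```

```bash
cat > go.py <<'E'
import sys
from h import *
# print shift to target x,y,yaw(deg) in tool mm
def go(x,y,yaw):
    o=manip.get_obs(); M=R.from_quat(o['tool_rot']).as_matrix(); cy=np.degrees(np.arctan2(M[1,0],M[0,0]))
    a=np.radians(yaw); t=np.array([np.cos(a),np.sin(a)]); n=np.array([t[1],-t[0]]); d=np.array([x,y])-o['tcp_pos'][:2]
    print('clk',round(float(o['clock']),2),'turn',round(np.radians(cy-yaw),4),'then tool x,y mm',(d@t*1000).round(2),(d@n*1000).round(2),'z',o['tcp_pos'][2].round(4),'F',o['wrist_force'].round(1))
go(*map(float,sys.argv[1:4]))
E
python3 go.py .3483 -.2744 50.07
```

```text
clk 7.88 turn -0.0 then tool x,y mm 0.07 -1.13 z 0.1266 F [ 0.3 -0.4 -1.6]
```

Request:
apply_moves([
  [0, -1, 10, 0],
  [0, 0, 20, 0],
  [0, 0, 15, 0],
  [0, 0, 5, 0],
  [0, 0, 5, 0],
  [0, 0, 0, 0],
])

```text
clock: 8.62
tcp_pos: [0.3475, -0.2738, 0.0712]
tool_rot: [0.906, 0.423, -0.0, -0.0]
wrist_force: [0.3, 0.1, -0.1]
gripper_width: 0.131
grip_force: 40.5
```

Request:
apply_moves([
  [0, 0.4, 5, 0],
  [0, 0, 5, 0],
  [0, 0, 5, 0],
  [0, 0, 5, 0],
  [0, 0, 3, 0],
  [0, 0, 0, 0],
])

```text
clock: 9.38
tcp_pos: [0.3476, -0.2739, 0.048]
tool_rot: [0.906, 0.423, -0.0, -0.0]
wrist_force: [-0.4, 0.4, -1.3]
gripper_width: 0.133
grip_force: 40.5
```

Request:
apply_moves([
  [0, 0, 1.5, 0],
  [0, 0, 0, 0],
])

```text
clock: 9.62
tcp_pos: [0.3478, -0.2741, 0.0468]
tool_rot: [0.906, 0.423, 0.0, 0.0]
wrist_force: [1.0, 0.6, -0.3]
gripper_width: 0.132
grip_force: 40.5
```

Request:
apply_moves([
  [0, 0, 0, 0],
  [0, 0, 0, 0],
  [0, 0, 0, 0],
], jaw=0.5)

```text
clock: 10.0
tcp_pos: [0.3478, -0.274, 0.0469]
tool_rot: [0.906, 0.423, 0.0, 0.0]
wrist_force: [-0.3, -0.9, 0.4]
gripper_width: 0.501
grip_force: 0.0
```

```bash
python3 go.py .3476 -.2739 50.07
```

```text
clk 10.0 turn -0.0 then tool x,y mm -0.01 -0.22 z 0.0469 F [-0.3 -0.9  0.4]
```

Request:
apply_moves([
  [17, 0, 0, 0],
  [17, 0, 0, 0],
  [0, 0, 1, 0],
])

```text
clock: 10.38
tcp_pos: [0.37, -0.2475, 0.0458]
tool_rot: [0.906, 0.424, 0.0, 0.0]
wrist_force: [-0.3, -0.5, 0.1]
gripper_width: 0.501
grip_force: 0.0
```

Request:
apply_moves([
  [0, 0, 0, 0],
  [0, 0, 0, 0],
  [0, 0, 0, 0],
  [0, 0, 0, 0],
], jaw=1.0, grip_force=40)

```text
clock: 10.88
tcp_pos: [0.3694, -0.2481, 0.0458]
tool_rot: [0.906, 0.423, -0.0, -0.0]
wrist_force: [-0.1, 0.3, -0.2]
gripper_width: 0.13
grip_force: 42.4
```

```bash
python3 go.py .4662 -.2947 48.5
```

```text
clk 10.88 turn 0.0269 then tool x,y mm 29.26 103.33 z 0.0458 F [-0.1  0.3 -0.2]
```

Request:
apply_moves([
  [0, 0, -20, 0],
  [0, 0, -30, 0],
  [0, 0, -30, 0],
  [0, 0, 0, 0.027],
  [7, 25, 0, 0],
  [7, 26, 0, 0],
  [7, 26, 0, 0],
  [8.3, 26, 10, 0],
  [0, 0, 10, 0],
  [0, 0, 0, 0],
])

```text
clock: 12.12
tcp_pos: [0.4646, -0.2933, 0.1042]
tool_rot: [0.912, 0.411, -0.001, -0.001]
wrist_force: [0.0, 0.7, -0.6]
gripper_width: 0.132
grip_force: 42.4
```

```bash
python3 go.py .4662 -.2947 48.5; python3 - <<'E'
from h import *
im,c=snap('wrist','w4.png')
y0,x0=193,218; g=cv2.cvtColor(im,cv2.COLOR_BGR2GRAY)
for r in range(200,252,3): print(r,g[r,266:292])
E
```

```text
clk 12.12 turn 0.0 then tool x,y mm -0.05 2.13 z 0.1042 F [ 0.   0.7 -0.6]
200 [ 91  89  91  86  87  86  89  94 106 124 125 124 126 121 108  93  85  85
  85  84  83  83  85  87  86  84]
203 [ 87  87  85  83  87  89  87  89 105 121 124 120 122 123 111  90  85  87
  85  89  85  86  84  83  88  85]
206 [109 100 107 105 109 107 107 103 105 117 125 121 121 122 111  95  84  87
  85  87  88  87  87  84  81  86]
209 [108 110 115 110 108 106 106 103 103 119 122 119 118 118 110  91  82  81
  87  88  84  84  84  82  86  82]
212 [105 107 106 111 109 106 102 100 105 119 123 121 123 118 108  93  79  84
  88  87  82  81  88  87  87  87]
215 [109 107 111 106 108 109 105 102 108 119 125 129 125 120 115  90  80  81
  81  85  85  81  84  83  84  79]
218 [107 106 105 107 106 110 105 102 108 121 120 125 123 124 113  87  76  80
  83  80  80  85  83  84  79  84]
221 [105 108 107 109 108 107  98 102 108 119 120 126 126 120 106  87  77  79
  82  79  81  82  80  81  79  82]
224 [110 108 108 106 105 110 102 102 107 120 125 123 122 122 106  84  75  81
  81  80  82  82  83  81  78  81]
227 [108 106 102 103 105 1
[... 246 characters left out ...]
27 128 123 111  84  78  82
  86  89  87  89  85  88  86  90]
236 [106 103 101  89  87  89  88  82  89  94  95  98  99 104  99  82  80  84
  83  88  89  86  86  85  93  81]
239 [104 106 102  85  77  71  72  73  71  75  78  72  74  80  86  83  93 102
 100  94  98 108 101  95  88  97]
242 [114 112 105  84  72  72  76  71  75  70  70  74  74  83  87  83 102 114
 120 118 118 119 120 121 116 120]
245 [115 107  98  78  78  73  72  77  68  73  75  75  76  77  82  86  97 112
 113 113 111 117 115 111 110 111]
248 [88 90 91 91 91 91 88 91 92 94 89 92 93 92 91 92 92 91 93 90 90 95 93 92
 92 86]
251 [110 109 111 107 111 109 112 110 108 115 108 112 114 111 113 111 112 110
 109 113 111 113 112 111 110 107]
```

Leaf 2's blade centre is at column 274.4 and the gap's centre at 277.5, about 2 mm apart. I'll correct that and lower gently.

Request:
apply_moves([
  [0, 2, 5, 0],
  [0, 0, 8, 0],
  [0, 0, 4, 0],
  [0, 0, 2, 0],
  [0, 0, 1, 0],
  [0, 0, 0, 0],
])

```text
clock: 12.92
tcp_pos: [0.4677, -0.2956, 0.0858]
tool_rot: [0.912, 0.411, 0.0, 0.0]
wrist_force: [-0.0, 0.2, -0.7]
gripper_width: 0.128
grip_force: 42.4
```

Request:
apply_moves([
  [0, 0, 1, 0],
  [0, 0, 0.5, 0],
  [0, 0, 0, 0],
])

```text
clock: 13.3
tcp_pos: [0.4677, -0.2955, 0.0843]
tool_rot: [0.912, 0.411, 0.0, 0.0]
wrist_force: [-0.4, -1.7, -1.5]
gripper_width: 0.134
grip_force: 42.4
```

Request:
apply_moves([
  [0, -1, 0, 0],
  [0, 0, 1, 0],
  [0, 0, 0.5, 0],
  [0, 0, 0, 0],
])

```text
clock: 13.8
tcp_pos: [0.4669, -0.2949, 0.0828]
tool_rot: [0.912, 0.411, -0.0, -0.0]
wrist_force: [0.2, 0.4, -0.9]
gripper_width: 0.136
grip_force: 42.6
```

Request:
apply_moves([
  [0, 0, 0.5, 0],
  [0, 0, 0, 0],
])

```text
clock: 14.05
tcp_pos: [0.4669, -0.2949, 0.0826]
tool_rot: [0.912, 0.411, 0.0, 0.0]
wrist_force: [-2.0, 1.4, 5.8]
gripper_width: 0.13
grip_force: 43.6
```

Request:
apply_moves([
  [0, 0, 0.4, 0],
  [0, -0.5, 0, 0],
  [0, 0, 0, 0],
  [0, 0.5, 0, 0],
  [0, 0, 0, 0],
])

```text
clock: 14.68
tcp_pos: [0.467, -0.295, 0.0824]
tool_rot: [0.912, 0.411, 0.0, 0.0]
wrist_force: [-2.2, 1.6, 12.3]
gripper_width: 0.128
grip_force: 44.2
```

Request:
apply_moves([
  [0, 0, -15, 0],
  [0, 0, -30, 0],
  [-7, -26, 0, 0],
  [-7, -26, 0, 0],
  [-7, -26, 0, 0],
  [-8, -25.5, 0, 0],
  [0, 0, 0, -0.027],
  [0, 0, 0, 0],
  [0, 0, 0, 0],
])

```text
clock: 15.8
tcp_pos: [0.371, -0.2486, 0.1272]
tool_rot: [0.906, 0.423, 0.0, 0.0]
wrist_force: [-0.5, 0.3, -1.6]
gripper_width: 0.13
grip_force: 42.4
```

```bash
python3 go.py .3694 -.2481 50.07
```

```text
clk 15.8 turn -0.0003 then tool x,y mm -0.67 -1.56 z 0.1272 F [-0.5  0.3 -1.6]
```

Request:
apply_moves([
  [-0.6, -1, 10, 0],
  [0, 0, 20, 0],
  [0, 0, 15, 0],
  [0, 0, 5, 0],
  [0, 0, 4, 0],
  [0, 0, 0, 0],
])

```text
clock: 16.55
tcp_pos: [0.369, -0.2479, 0.0729]
tool_rot: [0.906, 0.423, -0.0, -0.0]
wrist_force: [0.4, -0.3, -1.3]
gripper_width: 0.135
grip_force: 42.4
```

```bash
python3 go.py .3694 -.2481 50.07
```

```text
clk 16.55 turn -0.0 then tool x,y mm 0.08 0.43 z 0.0729 F [ 0.4 -0.3 -1.3]
```

Request:
apply_moves([
  [0, 0.4, 5, 0],
  [0, 0, 5, 0],
  [0, 0, 5, 0],
  [0, 0, 5, 0],
  [0, 0, 5, 0],
  [0, 0, 0, 0],
])

```text
clock: 17.3
tcp_pos: [0.3691, -0.248, 0.0475]
tool_rot: [0.906, 0.423, -0.0, -0.0]
wrist_force: [-0.0, -0.0, -0.9]
gripper_width: 0.132
grip_force: 42.4
```

Request:
apply_moves([
  [0, 0, 1.5, 0],
  [0, 0, 0, 0],
])

```text
clock: 17.55
tcp_pos: [0.3693, -0.2481, 0.0464]
tool_rot: [0.906, 0.423, -0.0, -0.0]
wrist_force: [-0.5, 0.2, -0.5]
gripper_width: 0.136
grip_force: 42.4
```

Request:
apply_moves([
  [0, 0, 0, 0],
  [0, 0, 0, 0],
  [0, 0, 0, 0],
  [-17, 0, 0, 0],
  [-17, 0, 0, 0],
  [0, 0, 0.5, 0],
], jaw=0.5)

```text
clock: 18.3
tcp_pos: [0.3471, -0.2747, 0.0459]
tool_rot: [0.906, 0.422, 0.0, 0.0]
wrist_force: [0.2, 0.6, -0.1]
gripper_width: 0.5
grip_force: 0.0
```

Request:
apply_moves([
  [0, 0, 0, 0],
  [0, 0, 0, 0],
  [0, 0, 0, 0],
  [0, 0, 0, 0],
], jaw=1.0)

```text
clock: 18.8
tcp_pos: [0.3476, -0.274, 0.046]
tool_rot: [0.906, 0.423, 0.0, 0.0]
wrist_force: [1.6, 2.7, 3.5]
gripper_width: 0.133
grip_force: 41.1
```

```bash
python3 go.py .4662 -.2947 48.5
```

```text
clk 18.8 turn 0.0276 then tool x,y mm 63.04 102.51 z 0.046 F [1.6 2.7 3.5]
```

Request:
apply_moves([
  [0, 0, -20, 0],
  [0, 0, -30, 0],
  [0, 0, -30, 0],
  [0, 0, 0, 0.027],
  [15, 25, 0, 0],
  [16, 26, 0, 0],
  [16, 26, 0, 0],
  [16, 25.5, 10, 0],
  [0, 0, 15, 0],
  [0, 0, 0, 0],
])

```text
clock: 20.05
tcp_pos: [0.4643, -0.2938, 0.0989]
tool_rot: [0.912, 0.411, -0.001, -0.002]
wrist_force: [-0.3, 0.4, -0.3]
gripper_width: 0.134
grip_force: 40.6
```

Request:
apply_moves([
  [0, 1, 7, 0],
  [0, 0, 2, 0],
  [0, 0, 0, 0],
  [0, 0, 0, 0],
])

```text
clock: 20.55
tcp_pos: [0.4668, -0.2957, 0.0922]
tool_rot: [0.912, 0.411, 0.0, 0.0]
wrist_force: [0.1, -0.8, -0.4]
gripper_width: 0.131
grip_force: 40.6
```

```bash
python3 go.py .4664 -.2949 48.5; python3 - <<'E'
from h import *
im,c=snap('wrist','w5.png')
g=cv2.cvtColor(im,cv2.COLOR_BGR2GRAY)
for a,b in ((215,230),(230,236),(236,242),(242,246)): print(a,g[a:b,266:292].mean(0).round().astype(int))
E
```

```text
clk 20.55 turn 0.0002 then tool x,y mm 0.32 -0.82 z 0.0922 F [ 0.1 -0.8 -0.4]
215 [102  92  92 108 121 123 123 122 117 100  81  77  80  81  81  81  80  80
  80  80  81  80  80  80  80  80]
230 [102  90  90 110 122 124 122 124 116 100  80  75  78  78  79  78  78  78
  77  80  78  79  79  78  79  80]
236 [100  91  90 110 123 117  98  86  81  78  74  72  78  77  79  79  78  79
  80  82  83  82  82  83  82  84]
242 [101  89  91 110 122 115  93  74  71  72  72  76  79  78  80  83  83  82
  86  86  85  86  85  86  85  84]
```

Request:
apply_moves([
  [0, -1.1, 4, 0],
  [0, 0, 5, 0],
  [0, 0, 3, 0],
  [0, 0, 3, 0],
  [0, 0, 0, 0],
])

```text
clock: 21.22
tcp_pos: [0.4658, -0.2948, 0.0766]
tool_rot: [0.912, 0.411, -0.0, -0.0]
wrist_force: [-0.6, 0.2, -1.2]
gripper_width: 0.138
grip_force: 40.6
```

In the gap (leaf at about 38.6 mm) with no side force, so I'll continue down.

Request:
apply_moves([
  [0, 0, 4, 0],
  [0, 0, 4, 0],
  [0, 0, 4, 0],
  [0, 0, 4, 0],
  [0, 0, 2, 0],
  [0, 0, 0, 0],
])

```text
clock: 21.98
tcp_pos: [0.4658, -0.2948, 0.0587]
tool_rot: [0.912, 0.411, -0.0, -0.0]
wrist_force: [0.5, -0.5, -0.4]
gripper_width: 0.131
grip_force: 40.6
```

Request:
apply_moves([
  [0, 0, 1, 0],
  [0, 0, 0, 0],
])

```text
clock: 22.22
tcp_pos: [0.4659, -0.2948, 0.0579]
tool_rot: [0.912, 0.411, -0.0, 0.0]
wrist_force: [-0.9, 0.6, -0.0]
gripper_width: 0.134
grip_force: 40.6
```

Request:
apply_moves([
  [0, 0, 0.8, 0],
  [0, 0, 0, 0],
])

```text
clock: 22.48
tcp_pos: [0.4659, -0.2948, 0.0571]
tool_rot: [0.912, 0.411, -0.0, -0.0]
wrist_force: [-0.5, -0.3, -1.4]
gripper_width: 0.134
grip_force: 40.6
```

Request:
apply_moves([
  [0, 0, 0, 0],
  [0, 0, 0, 0],
  [0, 0, 0, 0],
  [0, 0, 0, 0],
], jaw=0.6)

```text
clock: 22.98
tcp_pos: [0.4659, -0.2949, 0.0571]
tool_rot: [0.912, 0.411, 0.0, 0.0]
wrist_force: [0.1, -0.2, -0.4]
gripper_width: 0.4
grip_force: 0.0
```

Request:
apply_moves([
  [0, 0, -20, 0],
  [0, 0, -40, 0],
  [0, 0, -40, 0],
  [-40, 0, -20, 0],
  [-20, -20, 0, 0],
  [0, 0, 0, 0],
])

```text
clock: 23.72
tcp_pos: [0.4096, -0.3266, 0.1774]
tool_rot: [0.912, 0.41, -0.0, -0.0]
wrist_force: [0.8, 0.0, -0.4]
gripper_width: 0.395
grip_force: 0.0
```

```bash
python3 - <<'E'
from h import *
im,c=snap('wrist','w6.png')
cv2.imwrite('pics/w6c.png',cv2.convertScaleAbs(cv2.resize(im[60:300,130:450],None,fx=2.5,fy=2.5,interpolation=cv2.INTER_CUBIC),alpha=1.5))
E
```

```text
(no output)
```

View pics/w6c.png

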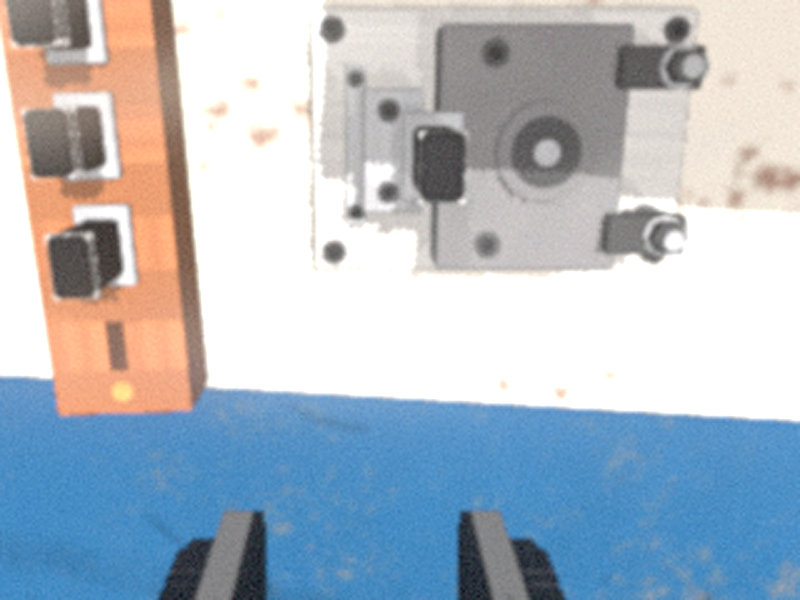

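Leaf 1 stands upright in the gap at about (440,160), its collar flat on the rail and cover. The other leaves stand in their slots and slot 1 at about (117,345) is empty.

```bash
python3 -c "
from plant import manip
print(manip.job_done())"
```

```text
the job is handed in; nothing more can be done
None
```

The 3 mm leaf (leaf 1) is the thickest that goes in, and it now stands fully home in the gap. The 6 mm leaf bound at the mouth and is back in its slot, with leaves 3 and 4 left untouched in theirs; the gap looks about 4 to 4.6 mm wide in the wrist camera. The job is handed in, and no verdict was returned.

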